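Try the paint chest's catch and hold its lid open

ROBOT

A 7-joint arm with a two-finger parallel gripper is mounted at the origin on the work surface. World frame = base frame: x ahead of the robot, y to its left, z up, the work surface at z = 0. Lengths are in mm, angles in degrees, forces in N, time in s.
With the tool pointing down it reaches from about 400 to 875 mm from the base axis. Payload 4.4 kg.
Tool frame: the origin (TCP) lies between the finger pads, 19 mm behind the fingertips; this is the grasp point; z points along the fingers, y is the line along which they close (so a half turn about z gives the same grasp; the last joint's range is limited). The gripper opens to 85 mm and grips with 20 to 120 N. Pads are 22 mm wide; open, the fingers measure 114 mm over their backs; the gripper's body (76 mm by 85 mm) begins 54 mm behind the grasp point. The pads swing forward as they close: fully open they stand 13 mm farther back than shut.
Start: joints at [-69.259, 36.005, 2.206, 86.941, -1.547, 57.084, -1.146], TCP at [269.645, 591.447, 250.013] pointing down, gripper open.
Joint ranges: [-175.42, 175.42], [-21.48, 121.26], [-71.46, 75.88], [10.55, 141.38], [-63.04, 243.04], [13.31, 113.54], [-168.57, 168.57]. Speed limits (degrees/s): [147.25, 147.25, 180, 180, 180, 180, 180].

INTERFACE

Orientations are given as a 3x3 rotation matrix whose columns are the frame's x, y, z axes.
In Python, from cell import r gives the robot as it stands.
- The arm moves only by the shell command python3 nudge.py 'ROWS' [FORCE]. ROWS is a JSON list of rows, 1 to 8 of them, each an object with the fields trans (a list: dx, dy, dz in fractions of the full range, 1 being 500 mm), turn_vec (a list: a rotation vector rx, ry, rz in parts of the range, where 1.0 means 90 degrees), finger_gap (the finger opening in mm); a field left out counts as zero (the opening has to be given); each row shifts and turns the commanded pose from where the row before left it, along the tool's axes as they then stand; what a row does not reach is not made up. A row lasts 1/10 s, in which the tool goes at most 50 mm and 8.59 degrees, less where a joint would pass 70% of its speed; a pose out of reach is approached as far as the arm can. The fingers move at their own pace and stop on an object; FORCE is the grip in N (left out, the last holds). Time passes only in rows, so rows that do not move let the fingers close. It prints the time, the measured TCP pose, the force, the opening and the grip force at its end. Shift and turn numbers lie between -1 and 1, and a call with a number outside is refused. Input that does not fit is refused with a message, and nothing moves.
- r.read_state(): the state, without advancing time (a new reading comes with each control period).
- r.camera(name): name is "scene" or "top" or "wrist"; returns a dict with "image" (480x640x3 uint8, red, green, blue), "vertical_fov" (degrees; the focal length in pixels is half the picture's height over the tangent of half this angle, whatever the lens; pixels are square), "cx", "cy" (the principal point, pixels), "pose" (4x4, takes a point from camera to world coordinates); the wrist camera has in their place "hand_eye" (4x4, takes a point from camera to tool coordinates, whose origin is the TCP and whose axes are the flange's). Camera axes: x right, y up, looking along -z (the intrinsics and any distortion apply to the point x, -y, -z); pixel columns grow to the right and rows downward; lengths in mm; the calibration is good to about 2 mm. A picture is of the moment at which its call begins: read the wrist's pose just before it. There is no depth.
- r.hand_in(): hands the job in; it is judged then, once.
The state is a dict: "time": time; "qpos": joint angles; "joint_velocities": joint speeds; "tau": joint torques, N m; "eef_pos": TCP position; "orientation": TCP orientation; "contact_force": force on the tool from outside, world axes, zero at the start; "torque": the same for the moment, N m; "opening": finger opening in mm; "grip_force": force on a finger pad.
Only numpy, scipy, OpenCV 4.12 (cv2) and the standard library are available. Lean on these libraries where they do the work, as an engineer would, in place of code of your own. Each camera call takes 0.05 s, during which the arm holds its last target. There are 200 camera calls.

TASK

The painter across the table needs tubes from the plywood chest, whose lid has a hidden catch that may or may not be holding. Before turning anything, tug the lid's ball knob gently upward to feel whether it is caught (the wooden keeper splits at about 20 N), and if it is, turn the knob anticlockwise about a quarter turn to let it go. Lift the lid to about 45 degrees and finish still holding it there, as it has no stay; leave the jar, bottle and tube around the chest where they are.

Things in the scene. Friction and masses are not known exactly. Their poses are not given: they have to be found in the camera images.
- chest: plywood paint chest, 220 (its x) by 300 (its y) by 80 mm high without the lid; heavy, fixed to the table. Origin: centre of its underside; z up, its x points away from the hinges towards the keeper side, away from the robot (within about 30 degrees)
- lid: flat plywood lid, 220 by 300 by 10 mm, lying on the chest; origin: centre of its underside; with the lid shut its axes are the chest's. Lifting it by the knob takes 1.5 to 3.2 N (its mass differs); it has no stay and falls shut if let go
- lid_hinge (a joint): lid angle in rad: 0 shut, grows as the knob side rises, 0.785 is 45 degrees, end stop at 1.75
- hinge_mid (a point): midpoint of the hinge pin, which runs along the chest's y on the robot's side, at chest x = -114 mm, z = 80 mm; the lid's knob side rises and the lid turns back towards the robot
- knob_grip (a point): centre of the black ball knob (34 mm ball on a 15 mm neck), 24 mm above the lid's top face: the TCP's place in a grasp from above. Knob axis square to the lid at lid x = 66 mm, y = 0, 180 mm from the hinge pin; moves with the lid. It lifts the lid and turns the catch below. Pinched along the hinge's direction, the ball rolls in the pads and the tool may stay upright as the lid tilts
- knob (a joint): turn of the knob in rad relative to the lid: always 0 as found, grows anticlockwise seen from above, free to turn 2.5 rad either way against light friction (0.04 N m). It does not tell where the tongue points. If the lid is caught, turning it anticlockwise by 1.4 to 1.7 rad always frees it; slacken the tug before turning
- keeper: hidden hardwood strip, 10 by 140 by 8 mm, inside the top of the far wall; origin at its centre, chest x = 95 mm, z = 76 mm. Under it catches a steel tongue, clamped beneath the lid to the knob's spindle at an angle that differs each time and cannot be seen. If caught, the lid rises about 3 mm (0.017 rad) and stops dead; otherwise it comes up freely
- jar: bystander: paint jar, 64 mm in diameter, 105 mm high, standing beside the chest; origin: centre of its underside
- bottle: bystander: bottle, 52 mm in diameter, 135 mm high, standing beside the chest; origin: centre of its underside
- tube: bystander: paint tube, 160 by 34 by 34 mm, lying beyond the chest; origin: middle of its underside, x along the tube

How it is judged:
By the outcome, as a careful person would: the job done as asked, in the order asked, and still so for the second after the job is handed in, while the arm keeps its last pose, push and grip.
It also fails if it takes over 54 s, if anything falls off the work surface, if the arm or the gripper's body presses on something with over 40 N, if the wrist force passes 120 N, or if a joint passes its speed limit or range.

## Working session

There is one attempt and no reset: what is moved stays moved. The work goes in short steps, Python scripts to look and compute and a shell command to move; the robot and the scene stay as the last step left them, time stands still between calls to the robot, and variables do not carry over. Pictures are saved under pics/ and viewed, at most 10 in all, crops included, and the job is handed in when it is done.

```bash
ls; mkdir -p pics; python3 - <<'E'
from cell import r
import cv2,numpy as np
s=r.read_state();print({k:np.round(v,3).tolist() for k,v in s.items()})
for n in("scene","top"):
    c=r.camera(n);cv2.imwrite(f"pics/{n}0.png",c["image"][:,:,::-1]);print({k:(np.round(v,3).tolist()) for k,v in c.items() if k!="image"})
E
```

```text
cell.py
nudge.py
pics
{'time': 0.0, 'qpos': [-69.261, 36.06, 2.202, 86.997, -1.545, 57.084, -1.145], 'joint_velocities': [0.099, -0.001, -0.026, 0.072, 0.053, 0.004, 0.068], 'tau': [0.001, -56.34, 1.226, -19.345, 0.011, 0.01, 0.0], 'eef_pos': [269.369, 590.897, 249.074], 'orientation': [[-0.91, 0.415, -0.001], [0.415, 0.91, -0.002], [-0.0, -0.002, -1.0]], 'contact_force': [-0.362, -0.319, 0.187], 'torque': [0.052, 0.021, -0.019], 'grip_force': 0.0, 'opening': 85.289}
{'vertical_fov': 57.828, 'cx': 322.326, 'cy': 245.476, 'pose': [[0.831, -0.392, 0.394, 941.711], [0.556, 0.611, -0.564, -419.934], [-0.02, 0.688, 0.725, 687.595], [0.0, 0.0, 0.0, 1.0]]}
{'vertical_fov': 52.179, 'cx': 327.732, 'cy': 238.251, 'pose': [[0.013, 0.989, -0.144, 455.704], [-1.0, 0.012, -0.009, 24.517], [-0.008, 0.144, 0.99, 1226.888], [0.0, 0.0, 0.0, 1.0]]}
```

View pics/top0.png

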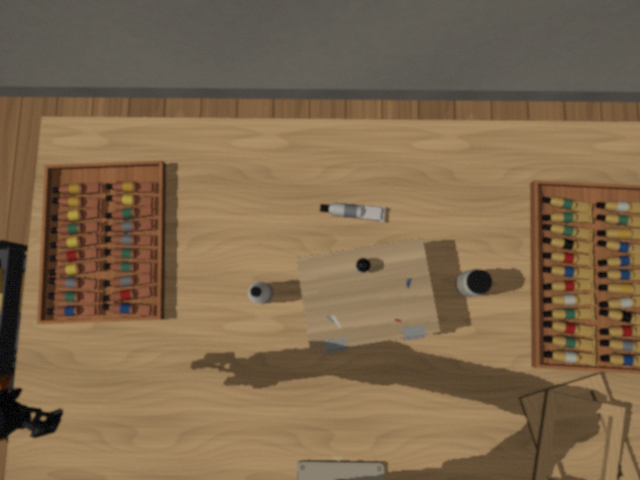

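View pics/scene0.png

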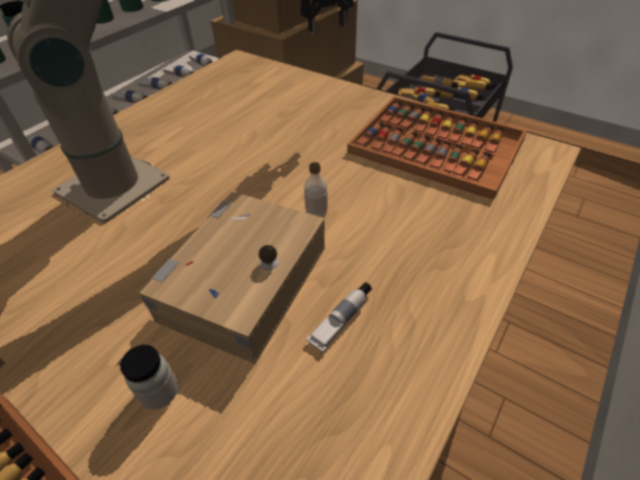

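The top view shows the knob at (363,265) and the lid corners near (298,260), (423,241), (439,329) and (308,347). In the scene view the knob is at (268,254). The bottle is on the left (+y), the jar on the right (-y) and the tube beyond the chest.

```bash
cat > h.py <<'E'
from cell import r
import numpy as np
def ray(c,u,v):
    f=240/np.tan(np.radians(c["vertical_fov"]/2)); P=np.array(c["pose"])
    d=P[:3,:3]@np.array([(u-c["cx"])/f,-(v-c["cy"])/f,-1]); return P[:3,3],d
def atz(c,u,v,z):
    o,d=ray(c,u,v); return o+d*(z-o[2])/d[2]
def tri(a,b):
    A=np.zeros((3,3));y=np.zeros(3)
    for o,d in(a,b):
        d=d/np.linalg.norm(d);M=np.eye(3)-np.outer(d,d);A+=M;y+=M@o
    p=np.linalg.solve(A,y); return p
E
python3 - <<'E'
from h import *
import cv2
t=r.camera("top");s=r.camera("scene")
# refine knob by dark blob
def blob(img,u,v,w=16):
    g=img.max(2)[v-w:v+w,u-w:u+w]; n,l,st,ce=cv2.connectedComponentsWithStats((g<70).astype(np.uint8))
    k=1+np.argmax(st[1:,4]);print(st[k]);return ce[k]+[u-w,v-w]
kt=blob(t["image"],363,265);ks=blob(s["image"],268,254)
print(kt,ks,"tri",tri(ray(t,*kt),ray(s,*ks)).round(1),"z114",atz(t,*kt,114).round(1),atz(s,*ks,114).round(1))
C=np.array([atz(t,*p,90) for p in[(298,260),(423,241),(439,329),(308,347)]]);print(C.round(1))
for i in range(4):print(np.linalg.norm(C[i]-C[i-1]).round(1),end=" ")
a=(C[0]+C[1]-C[2]-C[3]);b=(C[0]+C[3]-C[1]-C[2]);print("\nyaw",np.degrees([np.arctan2(a[1],a[0]),np.arctan2(-b[0],b[1])]),"cen",C.mean(0))
print("bottle",atz(t,258,291,135),"jar",atz(t,480,283,105),"tube",atz(t,353,212,30))
c=s["image"][180:360,130:340];cv2.imwrite("pics/c.png",cv2.resize(c[:,:,::-1],None,fx=2.8,fy=2.8))
E
```

```text
[ 10  10  14  13 146]
[  8   8  16  19 242]
[363.43835616 264.87671233] [267.43801653 254.61570248] tri [558.3 -46.2 113.2] z114 [557.5 -47.  114. ] [559.6 -45.8 114. ]
[[ 569.2  103.9   90. ]
 [ 617.3 -187.6   90. ]
 [ 415.2 -220.9   90. ]
 [ 371.1   76.9   90. ]]
199.9 295.5 204.8 301.1 
yaw [8.57341514 8.89859748] cen [493.22679408 -56.9174993   90.        ]
bottle [494.59311764 188.08257454 135.        ] jar [ 520.12604011 -312.93925202  105.        ] tube [696.65489361 -26.11026342  30.        ]
```

The rows are not in the units I measure in: shifts go in shares of 500 mm and turns go in shares of 90 degrees. I convert before sending: 8.1 degrees / 90 = 0.09.

```bash
python3 nudge.py '[{"turn_vec": [0,0,0.09],"finger_gap": 85},{"turn_vec": [0,0,0.09],"finger_gap": 85},{"turn_vec": [0,0,0.09],"finger_gap": 85},{"turn_vec": [0,0,0.09],"finger_gap": 85},{"turn_vec": [0,0,0.09],"finger_gap": 85},{"turn_vec": [0,0,0.09],"finger_gap": 85},{"turn_vec": [0,0,0.09],"finger_gap": 85}]' 40
python3 nudge.py '[{"trans": [-0.09,0.025,0],"finger_gap": 85},{"trans": [-0.09,0.025,0],"finger_gap": 85},{"trans": [-0.09,0.025,0],"finger_gap": 85},{"trans": [-0.09,0.025,0],"finger_gap": 85},{"trans": [-0.09,0.025,0],"finger_gap": 85},{"trans": [-0.09,0.025,0],"finger_gap": 85},{"trans": [-0.09,0.025,0],"finger_gap": 85},{"trans": [-0.09,0.025,0],"finger_gap": 85}]'
python3 nudge.py '[{"trans": [-0.09,0.025,0],"finger_gap": 85},{"trans": [-0.09,0.025,0],"finger_gap": 85},{"trans": [-0.09,0.025,0],"finger_gap": 85},{"trans": [-0.09,0.025,0],"finger_gap": 85},{"trans": [-0.09,0.025,0],"finger_gap": 85},{"trans": [-0.09,0.025,0],"finger_gap": 85},{"trans": [-0.09,0.025,0],"finger_gap": 85},{"finger_gap": 85}]'
python3 - <<'E'
from h import *
import cv2
s=r.read_state();c=r.camera("wrist");print(s["eef_pos"],s["orientation"],s["qpos"]);print({k:np.round(v,3).tolist() for k,v in c.items() if k!="image"})
cv2.imwrite("pics/w1.png",c["image"][:,:,::-1])
E
```

```text
time: 0.9
eef_pos: [269.5, 591.3, 249.8]
orientation: [[-0.147, 0.989, -0.0], [0.989, 0.147, -0.0], [-0.0, -0.0, -1.0]]
contact_force: [0.7, -0.4, 0.0]
opening: 85.0
grip_force: 0.0
time: 1.7
eef_pos: [423.9, 249.3, 250.1]
orientation: [[-0.153, 0.988, 0.0], [0.988, 0.153, 0.0], [0.0, 0.0, -1.0]]
contact_force: [0.4, 0.5, 0.7]
opening: 85.2
grip_force: 0.0
time: 2.5
eef_pos: [559.8, -55.6, 250.4]
orientation: [[-0.142, 0.99, 0.003], [0.99, 0.142, -0.006], [-0.006, 0.002, -1.0]]
contact_force: [-0.6, 0.1, -0.3]
opening: 85.3
grip_force: 0.0
[559.83451658 -55.61768783 250.39346985] [[-0.14236999  0.9898091   0.00295519]
 [ 0.98979557  0.14238475 -0.00559531]
 [-0.00595906  0.00212843 -0.99997998]] [-10.39725058  29.81970443  19.78908843 101.71972011 -12.23410683
  50.37989781  22.96260738]
{'vertical_fov': 59.527, 'cx': 323.313, 'cy': 238.55, 'hand_eye': [[-0.0, 0.946, 0.324, 82.589], [1.0, 0.0, 0.0, -1.155], [0.0, 0.324, -0.946, -124.121], [0.0, 0.0, 0.0, 1.0]]}
```

View pics/w1.png

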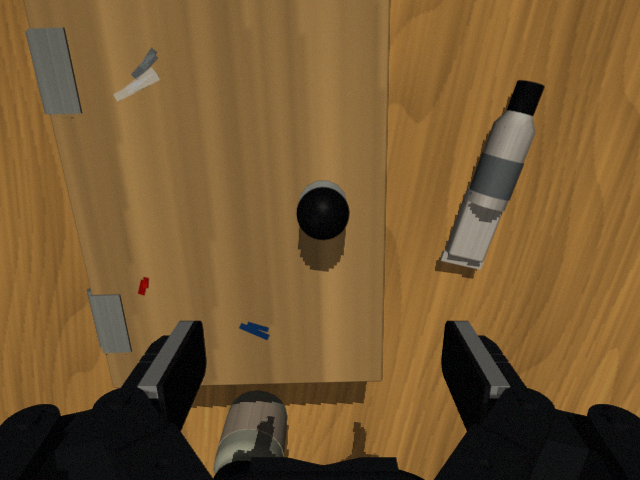

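The wrist view shows the knob ball at (323,211), the front lid edge from (389,0) to (382,381), and the jar-side edge at row ~384.

```bash
cat >> h.py <<'E'
def wcam():
    s=r.read_state();c=r.camera("wrist");T=np.eye(4);T[:3,:3]=s["orientation"];T[:3,3]=s["eef_pos"];c["pose"]=T@np.array(c["hand_eye"]);return s,c
E
python3 - <<'E'
from h import *
import cv2
s,w=wcam();t=r.camera("top");sc=r.camera("scene")
g=w["image"].max(2)[170:255,290:360];n,l,st,ce=cv2.connectedComponentsWithStats((g<25).astype(np.uint8));k=1+np.argmax(st[1:,4]);p=ce[k]+[290,170];print(st[k],p)
print("eef",s["eef_pos"],"knob",atz(w,*p,114),tri(ray(w,*p),ray(t,363.4,264.9)),tri(ray(w,*p),ray(sc,267.4,254.6)))
a,b,c,d=[atz(w,*q,90) for q in[(389,5),(382,381),(113,387),(34,10)]]
print(a,b,c,"yaw front",np.degrees(np.arctan2(b[0]-a[0],a[1]-b[1])),"side",np.degrees(np.arctan2(b[1]-c[1],b[0]-c[0])),np.linalg.norm(b-c))
print(s["orientation"]);print(np.degrees(np.arctan2(s["orientation"][1][1],s["orientation"][0][1])))
E
```

```text
[   8   25   52   52 2021] [323.79564572 221.16773874]
eef [558.58062907 -51.36633621 249.89139854] knob [556.88485253 -46.36236582 114.        ] [557.26028843 -46.91175991 112.3796651 ] [557.88423617 -45.85047822 113.10652274]
[576.92077695  86.09874694  90.        ] [ 624.30833774 -180.15761245   90.        ] [ 408.61356614 -217.85546271   90.        ] yaw front 10.091673491034157 side 9.913684111906429 218.96429483095483
[[-1.45941129e-01  9.89293151e-01  4.98076304e-04]
 [ 9.89290920e-01  1.45941862e-01 -2.10914944e-03]
 [-2.15925728e-03  1.84930714e-04 -9.99997652e-01]]
8.391824258039382
```

Converted, 40 mm / 500 = 0.08, 30 mm / 500 = 0.06, -1.2 degrees / 90 = -0.0133.

```bash
python3 nudge.py '[{"trans": [0,0,0.06],"turn_vec": [0,0,-0.0133],"finger_gap": 85},{"trans": [0,0,0.08],"finger_gap": 85},{"trans": [0,0,0.06],"finger_gap": 85},{"finger_gap": 85},{"finger_gap": 85},{"finger_gap": 85}]'
```

```text
time: 3.3
eef_pos: [559.3, -46.4, 151.7]
orientation: [[-0.175, 0.985, 0.003], [0.985, 0.175, 0.0], [-0.001, 0.003, -1.0]]
contact_force: [0.3, 0.1, -0.2]
opening: 85.1
grip_force: 0.0
```

Converted, 20 mm / 500 = 0.04, 16.5 mm / 500 = 0.033.

```bash
python3 nudge.py '[{"trans": [0,-0.004,0.04],"finger_gap": 85},{"trans": [0,0,0.033],"finger_gap": 85},{"finger_gap": 85},{"finger_gap": 28},{"finger_gap": 28},{"finger_gap": 28},{"finger_gap": 28},{"finger_gap": 28}]' 40; python3 nudge.py '[{"finger_gap": 28},{"finger_gap": 28},{"finger_gap": 28},{"finger_gap": 28}]'
```

```text
time: 4.1
eef_pos: [558.5, -47.1, 115.0]
orientation: [[-0.174, 0.985, 0.005], [0.985, 0.174, 0.0], [-0.001, 0.005, -1.0]]
contact_force: [1.9, 1.0, 5.8]
opening: 32.1
grip_force: 39.2
time: 4.5
eef_pos: [558.5, -47.1, 115.0]
orientation: [[-0.174, 0.985, 0.005], [0.985, 0.174, 0.0], [-0.001, 0.005, -1.0]]
contact_force: [1.8, 0.2, 5.5]
opening: 31.8
grip_force: 39.2
```

```bash
python3 nudge.py '[{"trans": [0,0,-0.0012],"finger_gap": 28},{"finger_gap": 28}]'; for i in 1 ; do python3 nudge.py '[{"trans": [0,0,-0.0012],"finger_gap": 28},{"finger_gap": 28}]'; done
```

```text
time: 4.7
eef_pos: [558.4, -47.1, 115.1]
orientation: [[-0.174, 0.985, 0.005], [0.985, 0.174, -0.0], [-0.001, 0.005, -1.0]]
contact_force: [5.5, 1.6, 3.9]
opening: 31.7
grip_force: 40.1
time: 4.9
eef_pos: [558.4, -47.1, 115.1]
orientation: [[-0.174, 0.985, 0.005], [0.985, 0.174, -0.0], [-0.001, 0.005, -1.0]]
contact_force: [6.7, 1.5, 0.0]
opening: 32.0
grip_force: 39.8
```

Converted, -0.6 mm / 500 = -0.0012.

```bash
python3 nudge.py '[{"trans": [0,0,-0.0012],"finger_gap": 28},{"finger_gap": 28}]';python3 nudge.py '[{"trans": [0,0,-0.0012],"finger_gap": 28},{"finger_gap": 28}]'
```

```text
time: 5.1
eef_pos: [558.4, -47.1, 115.6]
orientation: [[-0.174, 0.985, 0.005], [0.985, 0.174, -0.0], [-0.001, 0.004, -1.0]]
contact_force: [5.9, 1.1, -2.4]
opening: 31.8
grip_force: 39.8
time: 5.3
eef_pos: [558.3, -47.1, 116.1]
orientation: [[-0.174, 0.985, 0.004], [0.985, 0.174, -0.0], [-0.001, 0.004, -1.0]]
contact_force: [6.5, 0.3, -3.3]
opening: 31.9
grip_force: 39.8
```

Converted, -0.6 mm / 500 = -0.0012.

```bash
python3 nudge.py '[{"trans": [0,0,-0.0012],"finger_gap": 28},{"finger_gap": 28}]'; python3 nudge.py '[{"trans": [0,0,-0.0012],"finger_gap": 28},{"finger_gap": 28}]'
```

```text
time: 5.5
eef_pos: [558.2, -47.1, 116.7]
orientation: [[-0.174, 0.985, 0.004], [0.985, 0.174, -0.0], [-0.001, 0.004, -1.0]]
contact_force: [6.6, 1.1, -3.6]
opening: 31.9
grip_force: 39.9
time: 5.7
eef_pos: [558.2, -47.1, 117.2]
orientation: [[-0.174, 0.985, 0.004], [0.985, 0.174, -0.0], [-0.001, 0.004, -1.0]]
contact_force: [5.5, 0.3, -2.5]
opening: 31.7
grip_force: 39.9
```

Converted, -0.5 mm / 500 = -0.001.

```bash
python3 nudge.py '[{"trans": [0,0,-0.001],"finger_gap": 28},{"finger_gap": 28}]'; python3 nudge.py '[{"trans": [0,0,-0.001],"finger_gap": 28},{"finger_gap": 28}]'
```

```text
time: 5.9
eef_pos: [558.1, -47.2, 117.6]
orientation: [[-0.174, 0.985, 0.004], [0.985, 0.174, -0.0], [-0.001, 0.004, -1.0]]
contact_force: [5.6, 1.5, -4.3]
opening: 31.8
grip_force: 39.9
time: 6.1
eef_pos: [558.0, -47.1, 118.0]
orientation: [[-0.174, 0.985, 0.004], [0.985, 0.174, -0.0], [-0.001, 0.004, -1.0]]
contact_force: [5.8, 0.7, -4.2]
opening: 31.9
grip_force: 40.1
```

Converted, -0.5 mm / 500 = -0.001.

```bash
python3 nudge.py '[{"trans": [0,0,-0.001],"finger_gap": 28},{"finger_gap": 28}]'; python3 nudge.py '[{"trans": [0,0,-0.001],"finger_gap": 28},{"finger_gap": 28}]'
```

```text
time: 6.3
eef_pos: [558.0, -47.1, 118.2]
orientation: [[-0.174, 0.985, 0.004], [0.985, 0.174, -0.001], [-0.001, 0.004, -1.0]]
contact_force: [7.6, 1.5, -7.9]
opening: 31.8
grip_force: 40.4
time: 6.5
eef_pos: [558.0, -47.1, 118.4]
orientation: [[-0.174, 0.985, 0.004], [0.985, 0.174, -0.001], [-0.001, 0.003, -1.0]]
contact_force: [7.3, -0.4, -10.7]
opening: 31.9
grip_force: 40.6
```

Caught: the lid rose about 3 mm at roughly 3–4 N, then stopped and the force climbed to 10.7 N. I'll slacken the tug, then turn the knob anticlockwise.

Converted, 1.7 mm / 500 = 0.0034, 1.5 mm / 500 = 0.003.

```bash
python3 nudge.py '[{"trans": [0,0,0.003],"finger_gap": 28},{"trans": [0,0,0.0034],"finger_gap": 28},{"finger_gap": 28},{"finger_gap": 28}]'; python3 nudge.py '[{"turn_vec": [0,0,-0.0833],"finger_gap": 28},{"turn_vec": [0,0,-0.0833],"finger_gap": 28},{"turn_vec": [0,0,-0.0833],"finger_gap": 28},{"turn_vec": [0,0,-0.0833],"finger_gap": 28},{"turn_vec": [0,0,-0.0833],"finger_gap": 28},{"turn_vec": [0,0,-0.0833],"finger_gap": 28}]'
```

```text
time: 6.9
eef_pos: [558.3, -47.1, 116.0]
orientation: [[-0.174, 0.985, 0.004], [0.985, 0.174, -0.0], [-0.001, 0.004, -1.0]]
contact_force: [7.2, 1.0, -1.8]
opening: 31.7
grip_force: 41.2
time: 7.5
eef_pos: [559.3, -46.4, 116.4]
orientation: [[-0.822, 0.569, 0.007], [0.569, 0.822, 0.001], [-0.005, 0.004, -1.0]]
contact_force: [7.1, 1.7, -3.4]
opening: 31.7
grip_force: 41.2
```

Converted, -7.5 degrees / 90 = -0.0833.

```bash
python3 nudge.py '[{"turn_vec": [0,0,-0.0833],"finger_gap": 28},{"turn_vec": [0,0,-0.0833],"finger_gap": 28},{"turn_vec": [0,0,-0.0833],"finger_gap": 28},{"turn_vec": [0,0,-0.0833],"finger_gap": 28},{"turn_vec": [0,0,-0.0833],"finger_gap": 28},{"turn_vec": [0,0,-0.0833],"finger_gap": 28},{"finger_gap": 28},{"finger_gap": 28}]'
```

```text
time: 8.3
eef_pos: [559.5, -45.2, 116.5]
orientation: [[-0.984, -0.175, 0.007], [-0.175, 0.985, 0.003], [-0.007, 0.002, -1.0]]
contact_force: [7.9, 4.9, -1.2]
opening: 32.0
grip_force: 41.3
```

Converted, -0.7 mm / 500 = -0.0014.

```bash
python3 nudge.py '[{"trans": [0,0,-0.0014],"finger_gap": 28},{"finger_gap": 28},{"trans": [0,0,-0.0014],"finger_gap": 28},{"finger_gap": 28}]'; python3 nudge.py '[{"trans": [0,0,-0.0014],"finger_gap": 28},{"finger_gap": 28},{"trans": [0,0,-0.0014],"finger_gap": 28},{"finger_gap": 28}]'; python3 nudge.py '[{"trans": [0,0,-0.001],"finger_gap": 28},{"finger_gap": 28},{"trans": [0,0,-0.001],"finger_gap": 28},{"finger_gap": 28}]'
```

```text
time: 8.7
eef_pos: [559.3, -45.2, 117.9]
orientation: [[-0.984, -0.175, 0.007], [-0.175, 0.985, 0.003], [-0.007, 0.001, -1.0]]
contact_force: [7.5, 4.0, -1.2]
opening: 31.7
grip_force: 41.3
time: 9.1
eef_pos: [559.0, -45.2, 119.2]
orientation: [[-0.985, -0.175, 0.006], [-0.175, 0.985, 0.002], [-0.006, 0.001, -1.0]]
contact_force: [7.6, 4.3, -0.7]
opening: 31.7
grip_force: 41.2
time: 9.5
eef_pos: [558.8, -45.3, 120.2]
orientation: [[-0.985, -0.175, 0.006], [-0.175, 0.985, 0.002], [-0.006, 0.001, -1.0]]
contact_force: [6.4, 4.7, -1.7]
opening: 32.0
grip_force: 41.2
```

The lid is free: it passed the 3 mm stop with only about 1–2 N. I'll lift along the hinge arc.

Converted, -6.8 mm / 500 = -0.0136, -5.9 mm / 500 = -0.0118.

```bash
python3 nudge.py '[{"trans": [0.002,0,-0.0136],"finger_gap": 28},{"trans": [0.002,0,-0.0136],"finger_gap": 28},{"trans": [0.004,0,-0.012],"finger_gap": 28},{"trans": [0.004,0,-0.012],"finger_gap": 28},{"trans": [0.0048,0,-0.0118],"finger_gap": 28},{"trans": [0.0048,0,-0.0118],"finger_gap": 28},{"trans": [0.0058,0,-0.0114],"finger_gap": 28},{"trans": [0.0058,0,-0.0114],"finger_gap": 28}]'; python3 nudge.py '[{"turn_vec": [0,-0.0333,0],"finger_gap": 28},{"turn_vec": [0,-0.0333,0],"finger_gap": 28},{"turn_vec": [0,-0.0333,0],"finger_gap": 28},{"turn_vec": [0,-0.0333,0],"finger_gap": 28},{"finger_gap": 28}]'
```

```text
time: 10.3
eef_pos: [539.1, -48.8, 168.3]
orientation: [[-0.985, -0.175, -0.001], [-0.175, 0.985, 0.002], [0.001, 0.002, -1.0]]
contact_force: [2.1, 5.6, -1.6]
opening: 32.1
grip_force: 40.5
time: 10.8
eef_pos: [538.4, -48.9, 168.5]
orientation: [[-0.963, -0.175, 0.205], [-0.171, 0.985, 0.038], [-0.208, 0.001, -0.978]]
contact_force: [1.0, 5.1, -0.2]
opening: 31.5
grip_force: 41.0
```

Converted, -6 mm / 500 = -0.012, -5.9 mm / 500 = -0.0118.

```bash
python3 nudge.py '[{"trans": [0.004,0,-0.012],"finger_gap": 28},{"trans": [0.004,0,-0.012],"finger_gap": 28},{"trans": [0.005,0,-0.0118],"finger_gap": 28},{"trans": [0.005,0,-0.0118],"finger_gap": 28},{"trans": [0.0058,0,-0.0114],"finger_gap": 28},{"trans": [0.0058,0,-0.0114],"finger_gap": 28},{"trans": [0.0066,0,-0.011],"finger_gap": 28},{"trans": [0.0066,0,-0.011],"finger_gap": 28}]'; python3 - <<'E'
from h import *
import cv2
cv2.imwrite("pics/s2.png",r.camera("scene")["image"][60:380,80:420,::-1]);print(r.read_state()["qpos"])
E
```

```text
time: 11.6
eef_pos: [508.5, -54.1, 209.0]
orientation: [[-0.963, -0.176, 0.203], [-0.171, 0.984, 0.038], [-0.206, 0.001, -0.979]]
contact_force: [1.1, 4.7, -1.0]
opening: 32.0
grip_force: 40.7
[ 16.53602134  24.49987899 -15.76473592 120.93949835   9.28768956
  24.04417549  94.75616782]
```

View pics/s2.png

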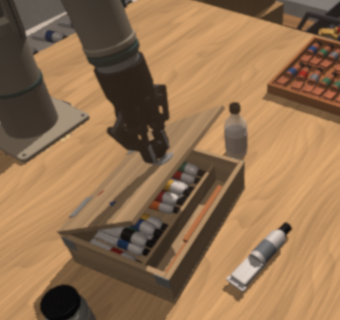

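The scene crop shows the lid coming up in the gripper, with the knob at about (155,155), and the jar, bottle and tube untouched. Continuing to 45°.

Converted, -5.2 mm / 500 = -0.0104, 3.6 mm / 500 = 0.0072.

```bash
python3 nudge.py '[{"trans": [0.0072,0,-0.0104],"finger_gap": 28},{"trans": [0.0072,0,-0.0104],"finger_gap": 28},{"finger_gap": 28},{"finger_gap": 28}]'; python3 -c "
from h import *;print(r.read_state()['qpos'])"
```

```text
time: 12.05
eef_pos: [499.0, -55.7, 217.4]
orientation: [[-0.964, -0.176, 0.202], [-0.171, 0.984, 0.038], [-0.205, 0.002, -0.979]]
contact_force: [0.8, 5.8, -1.9]
opening: 32.1
grip_force: 40.5
[ 17.47598268  23.1735222  -16.44719397 121.57262749   8.74857746
  24.79491974  95.45707688]
```

Converted, -5.1 mm / 500 = -0.0102, -4.9 mm / 500 = -0.0098.

```bash
python3 nudge.py '[{"trans": [0.0078,0,-0.0102],"finger_gap": 28},{"trans": [0.0078,0,-0.0098],"finger_gap": 28},{"trans": [0.008,0,-0.009],"finger_gap": 28},{"trans": [0.0078,0,-0.0082],"finger_gap": 28},{"finger_gap": 28},{"finger_gap": 28},{"finger_gap": 28}]' 50; python3 - <<'E'
from h import *
import cv2
cv2.imwrite("pics/s3.png",r.camera("scene")["image"][60:380,80:420,::-1]);print(r.read_state()["qpos"])
E
```

```text
time: 12.75
eef_pos: [479.8, -59.1, 232.1]
orientation: [[-0.964, -0.175, 0.201], [-0.171, 0.985, 0.038], [-0.204, 0.002, -0.979]]
contact_force: [1.8, 5.5, -2.7]
opening: 31.6
grip_force: 49.8
[ 19.49890424  20.50050923 -17.77088265 123.0173272    7.51749664
  26.08432284  97.05304368]
```

View pics/s3.png

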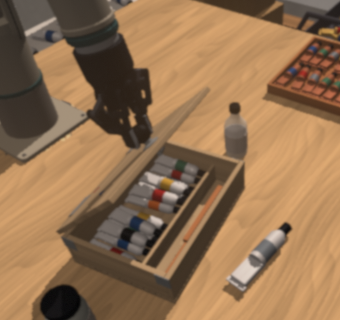

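The lid stands at about 45° (TCP at z 232, as computed), held by the knob, and the bystanders haven't moved.

```bash
python3 -c "
from cell import r;print(r.hand_in())"
```

```text
the job is handed in; nothing more can be done
None
```

The tug met a hard stop after about 3 mm (10.7 N at most), so the lid was caught; I slackened, turned the knob about 90° anticlockwise, raised the lid to about 45° by my measurement and handed in still holding it, with the jar, bottle and tube untouched.

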